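Mount a stoneware tile on the display stand and start the keeper knob

ROBOT

A 7-joint arm with a two-finger parallel gripper is mounted at the origin on the work surface. World frame = base frame: x ahead of the robot, y to its left, z up, the work surface at z = 0. Lengths are in m, angles in rad, forces in N, time in s.
With the tool pointing down it reaches from about 0.425 to 0.825 m from the base axis. Payload 3.6 kg.
Tool frame: the origin (TCP) lies at the very end of the fingers, on their centre line; the grasp point (between the pads) lies 19 mm behind it; z points along the fingers, x is the direction in which the jaws open and shut, and the axes are right-handed (so a half turn about z gives the same grasp; the last joint's range is limited). The gripper opens to 85 mm and grips with 20 to 120 N. Pads are 22 mm wide; open, the fingers measure 114 mm over their backs; the gripper's body (76 mm by 85 mm) begins 54 mm behind the grasp point. The pads swing forward as they close: fully open they stand 13 mm farther back than shut.
Start: joints at [1.095, 0.615, -0.013, 1.423, 0.008, 1.103, -0.04], TCP at [0.282, -0.586, 0.2] pointing down, gripper open.
Joint ranges: [-3.12, 3.12], [-0.3, 2.06], [-1.34, 1.32], [0.26, 2.42], [-1.36, 4.5], [0.01, 1.98], [-2.84, 2.84]. Speed limits (rad/s): [2.79, 2.79, 3.14, 3.14, 3.14, 3.14, 3.14].

INTERFACE

Orientations are given as a unit quaternion [x, y, z, w].
In Python, from rig import sensors, vision, workorder gives the robot as it stands.
- The arm moves only by the tool carry_out, never from a script. Its argument "steps" is a list of rows, each a list of 7 numbers: the turn, a rotation vector about the tool's x, y, z in rad, then the shift along the tool's x, y, z in m, then the opening, from -1 (shut) to 1 (fully open). A call has 1 to 12 rows; each row shifts and turns the commanded pose from where the row before left it, along the tool's axes as they then stand; what a row does not reach is not made up. A row lasts 1/8 s, in which the tool goes at most 62.5 mm and 10.7 degrees, less where a joint would pass 70% of its speed; a pose out of reach is approached as far as the arm can. A call is refused whole if a number of a shift passes 0.0625 or a number of a turn 0.188, either way. A call with a gripper value outside its range is refused whole. The fingers move at their own pace and stop on an object; "grip_force" is the grip in N (left out, the last holds). Time passes only in rows, so rows that do not move let the fingers close. It gives the time, the measured TCP pose, the force and the opening at its end, in the units of the state.
- sensors.read_state(): the state, without advancing time (a new reading comes with each control period).
- vision.read_camera(name): name is "scene" or "side" or "wrist"; returns a dict with "pixels" (480x640x3 uint8, red, green, blue), "range_z" (480x640 float32, m along the optical axis (not along the pixel's ray), 0 where there is no reading), "camera_matrix" (3x3 intrinsics, pixels), "distortion" ([k1, k2, p1, p2, k3] as OpenCV has them; the pictures are not rectified), "R" (3x3) and "t" (3): a world point X has camera coordinates R X + t. Camera axes: x right, y down, z forward; pixel columns grow to the right and rows downward; lengths in m; the calibration is good to about 2 mm. A picture is of the moment at which its call begins.
- workorder.finish_job(): hands the job in, once; it reports no verdict.
The state is a dict: "t": time; "joint_positions": joint angles; "qd": joint speeds; "effort": joint torques, N m; "tcp_pos": TCP position; "eef_rot": TCP orientation; "contact_force": force on the tool from outside, world axes, zero at the start; "ft_torque": the same for the moment, N m; "gripper_width": finger opening in m.
Only numpy, scipy, OpenCV 4.12 (cv2) and the standard library are available. Lean on these libraries where they do the work, as an engineer would, in place of code of your own. Each camera call takes 0.05 s, during which the arm holds its last target. There are 200 camera calls.

TASK

Lay the long stoneware tile lengthwise on the sloping display stand, patterned face up, centred, with its lower end against the bottom ledge, and let go of it without dropping it. Then turn the winged knob above it backwards (anticlockwise) until its thread clicks and the let-go knob drops one step - never force it forwards before that - and then turn it forwards (clockwise) until it stops, so that its steel tongue covers the tile's upper end. Leave the dish, beaker and bowl where they are.

Things in the scene. Friction and masses are not known exactly. Their poses are not given: they have to be found in the camera images.
- tile: Loose flat rectangular stoneware tile, off-white with a grey band and patch on its face, 150 mm long (its x) by 54 mm wide (its y) by 12 mm thick, about 0.22 kg. Starts lying flat on the table, face up. Origin: centre of its underside; z points out of the face. Either end may go uppermost.
- stand: Fixed plywood display stand, base 220 x 130 mm; place and yaw vary. Origin on the table straight below the seat point (75 mm above it); its -x points to the board's low end, which faces 40 to 77 degrees left of straight ahead (+x, +y). It carries a sloping board, 245 x 120 mm, inclined 35 degrees, with a 12 mm high wooden ledge across the bottom end and a steel stud with a winged knob near the top end.
- seat (a point): Point on the board's face where the centre of the tile's underside belongs, tile resting on the ledge. x points up the slope, y across, z is the board's normal (35 degrees off vertical, leaning to the low end). The ledge's inner face is at x = -75 mm; the face spans x -91 to +154, y -60 to +60 mm; the knob's stud, parallel to z, is at x = +113, y = 0.
- wing (a point): Grip point of the black winged knob, on its axis. Wing: straight bar 76 mm long (this frame's x), 16 mm thick (y), 30 mm high (z = turning axis = the seat's z); it reaches 14 mm above and 16 mm below this point and stands on a round hub 44 mm wide, 18 mm high. Pinch the wing across its thickness, approaching along the tilted axis. At the start about 60 mm above the board's face.
- tongue (a point): Tip of the knob's flat steel tongue (underside), 50 mm from the axis; the tongue is 18 mm wide, 6 mm thick, sits under the hub 34 mm below the wing's grip point and points to -x of the wing's frame. At the start it stands clear of the tile's place; at the forward stop it overlaps the tile's upper end by 12 mm.
- knob (a joint): Turn of the knob, rad; grows clockwise (forwards) seen from above its axis. Starts at -0.1 to 0.6, thread not engaged. Turned back past -0.5 the thread start slips off its edge; surely clicked at -0.8. Hard back stop -1.4. Hard forward stop 1.7: tongue straight down the slope, 1 mm above the tile. Turned forwards before the click it jams crossed at 1.0. Friction 0.05 Nm, stays where left.
- knob_lift (a joint): Height of the knob along its axis, m; gravity and a light spring (5 N in all) pull it down, the thread carries it. About 0.001 to -0.003 before the click; drops to about -0.010 when it clicks (a grip squeezing the wing may hold it up: then it drops when let go). Engaged, it sinks 10 mm per turn forwards, to about -0.014 at the stop.
- dish: Bystander: loose square grey dish, 90 x 90 mm, 25 mm high. Origin: centre of its underside.
- beaker: Bystander: loose off-white handleless beaker, 72 mm across, 85 mm high. Origin: centre of its underside.
- bowl: Bystander: loose grey bowl, 110 mm across, 50 mm high. Origin: centre of its underside.
There are look-alikes about, which are no part of the job. There is more than one size of the tile; the one meant has the size given above.

How it is judged:
By the outcome, as a careful person would: the job done as asked, in the order asked, and still so for the second after the job is handed in, with the robot touching nothing.
It also fails if it takes over 70 s, if anything falls off the work surface, if the arm or the gripper's body presses on something with over 40 N, if the wrist force passes 120 N, or if a joint passes its speed limit or range.

## Working session

There is one attempt and no reset: what is moved stays moved. The work goes in short steps, Python scripts to look and compute and a tool call to move; the robot and the scene stay as the last step left them, time stands still between calls to the robot, and variables do not carry over. Pictures are saved under pics/ and viewed, about 8 in all and at most 12, crops included, and the job is handed in when it is done.

Besides the shell and the picture viewer there is one more tool, called after ">>>" in YAML: its name, and indented under it one key for each argument. carry_out: Moves the arm, as the interface text tells. Its arguments: {"type":"object","properties":{"steps":{"type":"array","items":{"type":"array","items":{"type":"number"}}},"grip_force":{"type":"number"}},"required":["steps"]}

```bash
mkdir -p pics; ls
python3 - <<'E'
from rig import sensors, vision
import cv2,numpy as np
s=sensors.read_state();print(s)
for n in("scene","side"):
    c=vision.read_camera(n);cv2.imwrite(f"pics/{n}0.png",c["pixels"][...,::-1]);np.savez(f"{n}0.npz",**c)
    print(n,c["camera_matrix"].tolist(),c["distortion"],c["R"].round(3).tolist(),c["t"])
E
```

```text
pics
{'t': 0.0, 'joint_positions': array([ 1.09548881,  0.61591031, -0.01266395,  1.4248987 ,  0.00807717,
        1.10337957, -0.0404038 ]), 'qd': array([ 8.86752598e-06,  4.68336207e-04, -5.86004910e-04, -8.45979972e-04,
        7.30397676e-04,  2.41160234e-04,  9.60479193e-04]), 'effort': array([ 2.29174793e-04, -4.69210911e+01,  2.59594973e-01, -1.71030557e+01,
        1.00073472e-02,  9.75215051e-03, -1.12027601e-05]), 'tcp_pos': array([ 0.28170308, -0.58485296,  0.19844394]), 'eef_rot': array([ 8.46750072e-01, -5.31989373e-01, -1.07529953e-03, -6.82378422e-04]), 'contact_force': array([ 0.62627553, -0.44037064, -0.70234782]), 'ft_torque': array([ 0.00106004, -0.08425117, -0.06047654]), 'gripper_width': 0.08543451606451878}
scene [[532.8609091229933, 0.0, 319.3461868859046], [0.0, 532.8609091229933, 242.42396853959778], [0.0, 0.0, 1.0]] [-0.04389617  0.          0.          0.          0.        ] [[-0.872, 0.489, 0.019], [0.276, 0.523, -0.807], [-0.405, -0.698, -0.591]] [ 0.55236244 -0.03568701  1.81212784]
side [[468.26351163028465, 0.0, 308.19285943117484], [0.0, 468.26351163028465, 238.9234497582327], [0.0, 0.0, 1.0]] [-0.00682589  0.          0.          0.          0.        ] [[-0.837, -0.547, -0.018], [-0.249, 0.409, -0.878], [0.488, -0.73, -0.478]] [0.50951607 0.3013563  0.96463367]
```

View pics/scene0.png

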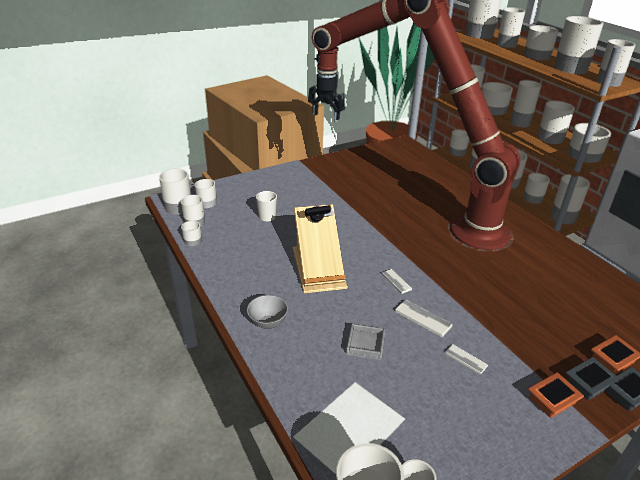

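View pics/side0.png

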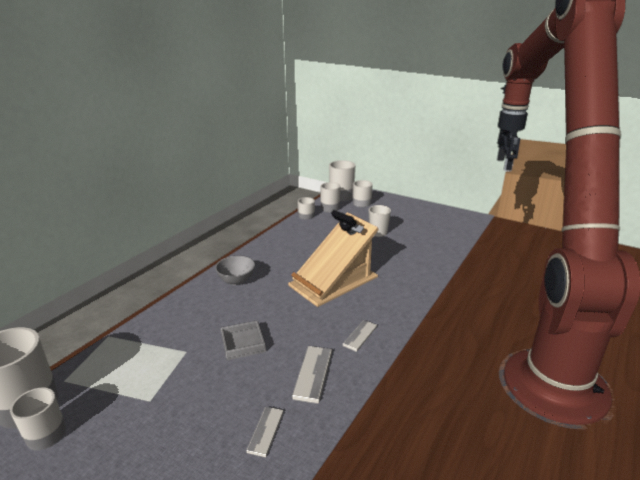

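Three tile candidates in scene: (397,280), (423,318), (467,359); the middle looks largest. The stand is at about (320,250) and its knob at (318,212). The bystanders are the dish (365,341), the bowl (267,311) and the beaker (266,206). Next I measure the tiles and fit the stand from depth.

```bash
cat > h.py <<'E'
import numpy as np,cv2
from scipy.spatial.transform import Rotation as Rn
def cloud(c):
    "HxWx3 world points"
    h,w=c["range_z"].shape
    uv=np.stack(np.meshgrid(np.arange(w),np.arange(h)),-1).reshape(-1,1,2).astype(np.float64)
    n=cv2.undistortPoints(uv,c["camera_matrix"],c["distortion"]).reshape(h,w,2)
    z=c["range_z"][...,None]
    P=np.concatenate([n*z,z],-1)
    return (P-c["t"])@c["R"]      # R^T (P-t)
def proj(c,X):
    rv,_=cv2.Rodrigues(c["R"]);return cv2.projectPoints(np.asarray(X,float).reshape(-1,3),rv,c["t"],c["camera_matrix"],c["distortion"])[0].reshape(-1,2)
def seat(p,yaw):
    "seat frame rotation & origin: stand origin p(xy), yaw of +x"
    R=(Rn.from_euler('z',yaw)*Rn.from_euler('y',-np.radians(35))).as_matrix()
    return R,np.array([p[0],p[1],.075])
E
python3 - <<'E'
from h import *
for n in("scene","side"):
    c=np.load(n+"0.npz");W=cloud(c);z=W[...,2];g=c["pixels"].astype(int)
    ok=(c["range_z"]>0)
    m=(ok&(z>.007)&(z<.02)&(W[...,0]>0.1)&(W[...,0]<1)&(abs(W[...,1])<.8)).astype(np.uint8)
    k,l,st,ce=cv2.connectedComponentsWithStats(m)
    for i in range(1,k):
        if st[i,4]>100:
            P=W[l==i];r=cv2.minAreaRect(P[:,:2].astype(np.float32))
            print(n,ce[i].round(),st[i,4],np.round(r[0],4),np.round(r[1],4),round(r[2],1),np.median(P[:,2]).round(4),g[l==i].mean(0).round())
    # stand board: wood coloured and z>.04
    m=ok&(z>.03)&(z<.2)&(g[...,0]-g[...,2]>50)&(g[...,0]>150)&(W[...,0]>.1)&(W[...,0]<1)&(abs(W[...,1])<.6)
    P=W[m];
    for _ in range(6):
        cen=P.mean(0);u,s,v=np.linalg.svd(P-cen,full_matrices=False);nn=v[2]*np.sign(v[2,2]);d=(P-cen)@nn
        P=P[abs(d)<max(.004,2*d.std())] if _<5 else P
    r=cv2.minAreaRect(((P-cen)@v[:2].T).astype(np.float32))
    print(n,"board",len(P),cen,nn,np.degrees(np.arccos(nn[2])),"low dir deg",np.degrees(np.arctan2(nn[1],nn[0])),r, (cen+r[0][0]*v[0]+r[0][1]*v[1]),v[0])
    for nm,lo,hi in(("beaker",.03,.12),):
        pass
E
```

```text
scene [315. 278.] 408 [ 0.5877 -0.0884] [0.2255 0.1305] 72.2 0.0106 [173. 147. 104.]
scene [397. 281.] 201 [0.4141 0.0798] [0.1027 0.038 ] 89.1 0.009 [184. 184. 177.]
scene [424. 317.] 783 [0.4416 0.2406] [0.0611 0.1501] 20.3 0.0115 [186. 185. 178.]
scene [267. 313.] 232 [0.8147 0.0306] [0.0463 0.0758] 66.6 0.0141 [149. 150. 150.]
scene [367. 333.] 167 [0.6233 0.228 ] [0.0593 0.0765] 41.9 0.0103 [128. 128. 128.]
scene [466. 358.] 374 [0.4385 0.4097] [0.0409 0.1054] 18.5 0.0092 [181. 180. 174.]
scene [364. 354.] 131 [0.6613 0.2791] [0.0124 0.0868] 51.3 0.0134 [139. 140. 140.]
scene [580. 389.] 117 [0.2592 0.6243] [0.0348 0.0762] 25.4 0.0127 [38. 40. 41.]
scene [618. 398.] 132 [0.2038 0.6854] [0.0155 0.0731] 5.1 0.0139 [32. 35. 36.]
scene [542. 406.] 116 [0.3849 0.6131] [0.0242 0.0723] 15.8 0.0136 [82. 46. 31.]
scene board 2505 [ 0.59053929 -0.0802985   0.08545369] [0.18207184 0.52354564 0.83231593] 33.66261949421026 low dir deg 70.82401744081265 ((-0.017446517944335938, -0.000967029482126236), (0.12056295573711395, 0.2446378916501999), 89.89645385742188) [ 0.58487292 -0.09370285  0.09
[... 320 characters left out ...]
 0.2374] [0.078  0.0647] 49.0 0.0087 [108. 106. 106.]
side [245. 352.] 172 [0.5962 0.2742] [0.0891 0.0077] 48.8 0.013 [116. 114. 113.]
side [312. 373.] 1367 [0.4384 0.2417] [0.0544 0.1543] 20.5 0.0135 [158. 154. 148.]
side [265. 431.] 868 [0.4342 0.4131] [0.0374 0.1044] 18.4 0.0092 [156. 152. 146.]
side [ 48. 440.] 202 [0.7594 0.645 ] [0.0665 0.0321] 76.5 0.013 [81. 79. 79.]
side board 2313 [ 0.57891344 -0.0838918   0.0912975 ] [0.18123259 0.54352623 0.8195938 ] 34.95584824665105 low dir deg 71.55962613728832 ((0.007489196956157684, 0.006086871027946472), (0.24008393287658691, 0.12383803725242615), 6.189716339111328) [ 0.58176554 -0.09185348  0.09594673] [-0.362261   -0.73789639  0.56945226]
```

Choice: the middle tile at scene (424,317) measures 150 × 58 mm. The other two are about 104 × 38 mm, so they are the look-alikes. The close crop will come from the wrist camera when I'm above the tile. The stand's low direction is about 71°, and the seat is at about (0.591, -0.068).

```bash
cat >> h.py <<'E'
def down(a):
    a=np.radians(a);return np.array([[np.cos(a),np.sin(a),0],[np.sin(a),-np.cos(a),0],[0,0,-1]])
def pose():
    from rig import sensors
    s=sensors.read_state();return s,np.array(s["tcp_pos"]),Rn.from_quat(s["eef_rot"]).as_matrix()
def rows(p,R,p1,R1,n=None,op=1,vmax=.058,wmax=.17):
    "n equal rows from (p,R) to (p1,R1): constant turn; shift in axes after the turn"
    rv=Rn.from_matrix(R.T@R1).as_rotvec();d=p1-p
    n=n or int(max(np.ceil(np.linalg.norm(d)/vmax),np.ceil(np.linalg.norm(rv)/wmax),1))
    for i in range(n):
        Ri=R@Rn.from_rotvec(rv*(i+.5)/n).as_matrix()
        print("["+",".join(f"{x:.4g}" for x in [*np.round(rv/n,3),*np.round(Ri.T@d/n,4),op])+"],")
    print('--',n)
E
python3 - <<'E'
from h import *
s,p,R=pose()
a=np.array([.46,-.2,.30]);b=np.array([.44,.241,.17])
Rm=down(-20)
rows(p,R,a,Rm);rows(a,Rm,b,down(20.4))
E
```

```text
[-0,0,-0.097,-0.0317,-0.0425,-0.0126,1],
[-0,0,-0.097,-0.0274,-0.0454,-0.0126,1],
[-0,0,-0.097,-0.0229,-0.0478,-0.0126,1],
[-0,0,-0.097,-0.0182,-0.0498,-0.0127,1],
[-0,0,-0.097,-0.0133,-0.0513,-0.0127,1],
[-0,0,-0.097,-0.0083,-0.0524,-0.0127,1],
[-0,0,-0.097,-0.0032,-0.0529,-0.0127,1],
[-0,0,-0.097,0.0019,-0.053,-0.0127,1],
-- 8
[0,0,-0.088,-0.0189,-0.0518,0.0162,1],
[0,0,-0.088,-0.0143,-0.0533,0.0162,1],
[0,0,-0.088,-0.0096,-0.0543,0.0162,1],
[0,0,-0.088,-0.0047,-0.055,0.0162,1],
[0,0,-0.088,0.0001,-0.0552,0.0162,1],
[0,0,-0.088,0.005,-0.055,0.0162,1],
[0,0,-0.088,0.0098,-0.0543,0.0162,1],
[0,0,-0.088,0.0145,-0.0532,0.0162,1],
-- 8
```

>>> carry_out:
  steps:
    - [0, 0, -0.097, -0.032, -0.0425, -0.0126, 1]
    - [0, 0, -0.097, -0.027, -0.045, -0.0126, 1]
    - [0, 0, -0.097, -0.023, -0.048, -0.0126, 1]
    - [0, 0, -0.097, -0.018, -0.05, -0.0126, 1]
    - [0, 0, -0.097, -0.013, -0.051, -0.0126, 1]
    - [0, 0, -0.097, -0.008, -0.052, -0.0126, 1]
    - [0, 0, -0.097, -0.003, -0.053, -0.0126, 1]
    - [0, 0, -0.097, 0.002, -0.053, -0.0126, 1]
    - [0, 0, -0.088, -0.019, -0.052, 0.016, 1]
    - [0, 0, -0.088, -0.014, -0.053, 0.016, 1]
    - [0, 0, -0.088, -0.01, -0.054, 0.016, 1]
    - [0, 0, -0.088, -0.005, -0.055, 0.016, 1]

```text
t: 1.6
tcp_pos: [0.4766, 0.0113, 0.2358]
eef_rot: [1.0, 0.004, -0.0, 0.0]
contact_force: [1.8, 0.1, 1.0]
gripper_width: 0.0856
```

>>> carry_out:
  steps:
    - [0, 0, -0.088, 0, -0.055, 0.016, 1]
    - [0, 0, -0.088, 0.005, -0.055, 0.016, 1]
    - [0, 0, -0.088, 0.01, -0.054, 0.016, 1]
    - [0, 0, -0.088, 0.0145, -0.053, 0.016, 1]
    - [0, 0, 0, 0, 0, 0, 1]

```text
t: 2.22
tcp_pos: [0.4738, 0.2353, 0.1712]
eef_rot: [0.983, 0.183, -0.001, -0.002]
contact_force: [-0.5, -0.4, -0.8]
gripper_width: 0.0856
```

Run:
```python
from h import *
from rig import vision
s,p,R=pose();print(s["t"],p,R.round(3).tolist(),s["joint_positions"].round(3),s["contact_force"])
c=vision.read_camera("wrist");np.savez("w1.npz",**c);cv2.imwrite("pics/w1.png",c["pixels"][...,::-1])
W=cloud(c);z=W[...,2];g=c["pixels"].astype(int)
m=((c["range_z"]>0)&(z>.007)&(z<.02)).astype(np.uint8)
k,l,st,ce=cv2.connectedComponentsWithStats(m)
for i in range(1,k):
    if st[i,4]>1000:
        P=W[l==i];r=cv2.minAreaRect(P[:,:2].astype(np.float32));print(ce[i].round(),st[i],np.round(r[0],4),np.round(r[1],4),r[2],np.median(P[:,2]))
```

```text
2.225 [0.4738245  0.23528429 0.17117932] [[0.933, 0.359, -0.004], [0.359, -0.933, 0.003], [-0.002, -0.004, -1.0]] [-0.14   0.508 -0.538  1.799  0.313  0.922 -0.447] [-0.46629925 -0.4412395  -0.80929087]
[351.  36.] [ 328    0   45   76 1846] [0.4417 0.394 ] [0.0364 0.061 ] 18.18358612060547 0.007659473100027535
[290. 186.] [ 260  114   58  148 7942] [0.4388 0.2432] [0.0542 0.1495] 20.87693214416504 0.011038024915551194
[337. 403.] [ 287  380  112   51 1251] [0.5996 0.0106] [0.1499 0.065 ] 10.303194046020508 0.008823820770100618
```

View pics/w1.png

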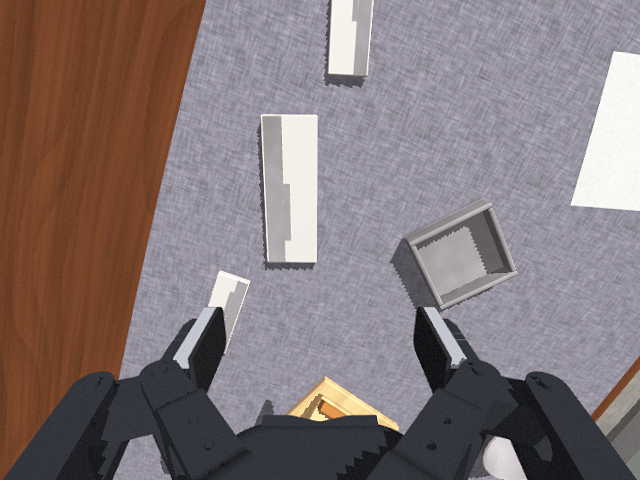

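The wrist view shows the tile at (290,188), 149.5 × 54 mm with the grey band and patch face up, so it is the right one. I align over it with the gripper part-closed and check the real fingertip height.

Run:
```python
from h import *
s,p,R=pose()
rows(p,R,np.array([.4388,.2432,.06]),down(20.8),op=.5)
```

```text
[-0,0.001,-0,-0.0099,-0.0078,0.0372,0.5],
[-0,0.001,-0,-0.0099,-0.0078,0.0372,0.5],
[-0,0.001,-0,-0.0099,-0.0078,0.0372,0.5],
-- 3
```

>>> carry_out:
  steps:
    - [0, 0.001, 0, -0.01, -0.008, 0.037, 0.5]
    - [0, 0.001, 0, -0.01, -0.008, 0.037, 0.5]
    - [0, 0.001, 0, -0.01, -0.008, 0.037, 0.5]
    - [0, 0, 0, 0, 0, 0, 0.5]
    - [0, 0, 0, 0, 0, 0, 0.5]

```text
t: 2.9
tcp_pos: [0.4419, 0.2413, 0.0626]
eef_rot: [0.984, 0.177, 0.003, -0.0]
contact_force: [-0.6, -0.2, -0.0]
gripper_width: 0.0639
```

Run:
```python
from h import *
from rig import vision
s,p,R=pose();print(s["t"],p,R.round(3).tolist(),s["gripper_width"],s["contact_force"])
c=vision.read_camera("wrist");np.savez("w2.npz",**c);cv2.imwrite("pics/w2.png",c["pixels"][...,::-1])
W=cloud(c);L=(W-p)@R
# finger points: near jaw plane in tool coords
m=(c["range_z"]>0)&(abs(L[...,1])<.014)&(abs(L[...,0])<.08)&(L[...,2]<.03)
for sg in(-1,1):
    q=L[m&(np.sign(L[...,0])==sg)];print(sg,len(q),q[:,2].max() if len(q) else 0, np.percentile(q[:,2],[50,90,99]), q[q[:,2]>q[:,2].max()-.004].mean(0))
m=(W[...,2]>.007)&(W[...,2]<.016)&(c["range_z"]>0)&(abs(L[...,0])<.1)&(abs(L[...,1])<.1)
r=cv2.minAreaRect(W[m][:,:2].astype(np.float32));print(r)
```

```text
2.9 [0.44189008 0.24130817 0.06264245] [[0.937, 0.348, 0.005], [0.348, -0.937, 0.002], [0.006, 0.0, -1.0]] 0.06392929021043016 [-0.60955953 -0.17151757 -0.04861362]
-1 19635 -0.03645175927630282 [-0.1029004  -0.06972276 -0.04380383] [-0.03220899 -0.00069371 -0.03873304]
1 19627 -0.036216376017854136 [-0.10288542 -0.06975352 -0.04408281] [ 0.03211926 -0.00036956 -0.03860329]
((0.4419550895690918, 0.22644780576229095), (0.07999230921268463, 0.18919368088245392), 9.93726921081543)
```

View pics/w2.png

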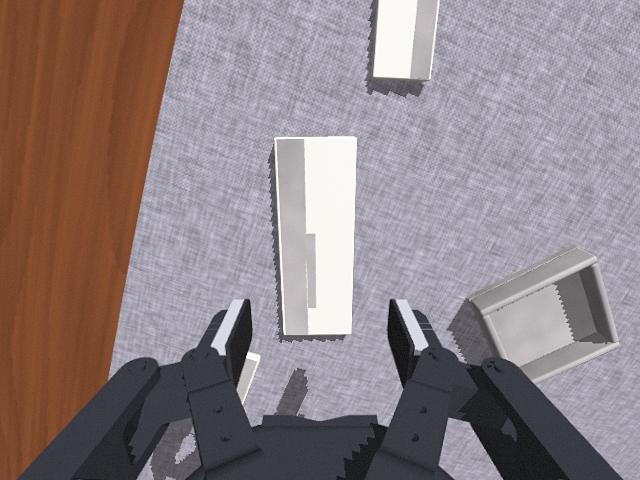

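Run:
```python
from h import *
c=dict(np.load("w2.npz"));p=np.array([.44189,.24131,.06264]);R=np.array([[0.937, 0.348, 0.005], [0.348, -0.937, 0.002], [0.006, 0.0, -1.0]])
W=cloud(c);L=(W-p)@R
for u,v in((250,303),(247,302),(245,310),(240,303),(236,302),(232,320),(225,335),(246,340),(246,360),(393,303),(400,303),(315,236)): print(u,v,c["range_z"][v,u].round(4),L[v,u].round(4),W[v,u].round(3))
print("cam in tool",(( -c["R"].T@c["t"])-p)@R, (c["R"]@R).round(3).tolist())
# project where TCP would appear, and finger tip corners
for z in(0,-.01,-.019,-.03,-.04): print(z,proj(c,p+R@np.array([0,0,z])),proj(c,p+R@np.array([-.032,0,z])))
```

```text
250 303 0.2665 [-0.0553  0.0497  0.0619] [0.408 0.176 0.   ]
247 302 0.1482 [-0.0321 -0.0106 -0.0423] [0.408 0.24  0.105]
245 310 0.1433 [-0.0319 -0.0098 -0.0478] [0.408 0.239 0.11 ]
240 303 0.1456 [-0.0346 -0.0115 -0.0447] [0.405 0.24  0.107]
236 302 0.1458 [-0.0364 -0.0118 -0.0444] [0.403 0.24  0.107]
232 320 0.1322 [-0.0346 -0.0119 -0.0588] [0.405 0.24  0.121]
225 335 0.1239 [-0.0351 -0.0112 -0.0679] [0.405 0.239 0.13 ]
246 340 0.1468 [-0.0323  0.0045 -0.0491] [0.413 0.226 0.112]
246 360 0.276 [-0.0609  0.0993  0.0547] [0.42  0.127 0.008]
393 303 0.1472 [ 0.0323 -0.0107 -0.0434] [0.468 0.262 0.106]
400 303 0.1465 [ 0.0352 -0.011  -0.044 ] [0.471 0.264 0.107]
315 236 0.2367 [-0.0032 -0.01    0.0512] [0.436 0.25  0.011]
cam in tool [-4.74783988e-06 -8.52690991e-02 -1.73239063e-01] [[1.0, 0.001, -0.0], [-0.001, 0.944, -0.329], [-0.0, 0.329, 0.944]]
0 [[319.52174719 281.18048894]] [[263.56649639 281.15752806]]
-0.01 [[319.53783242 289.36857428]] [[260.70766976 289.33025212]]
-0.019 [[319.55378488 297.49127626]] [[257.87494797 297.43520913]]
-0.03 [[319.57550124 308.55238768]] [[254.02285288 308.46784353]]
-0.04 [[319.59773875 319.88320609]] [[250.08342539 319.76392807]]
```

Run:
```python
from h import *
from rig import vision
s,p,R=pose()
for n in("side","scene"):
    c=vision.read_camera(n);W=cloud(c);L=(W-p)@R
    m=(c["range_z"]>0)&(abs(L[...,1])<.03)&(abs(L[...,0])<.08)&(W[...,2]>.03)&(W[...,2]<.3)
    q=L[m];print(n,len(q),np.histogram(q[:,2],bins=np.arange(-.12,.03,.01)))
    k=q[q[:,2]>np.percentile(q[:,2],97)];print(k.mean(0),q[:,2].max())
    if n=="side":
        u,v=proj(c,p)[0].astype(int);print(u,v)
        im=c["pixels"][max(v-90,0):v+60,u-100:u+100,::-1].copy();cv2.imwrite("pics/s1.png",cv2.resize(im,None,fx=4,fy=4,interpolation=cv2.INTER_CUBIC))
```

```text
side 2476 (array([187, 193, 200,  98,  62,  68,  73,  42,   1,   0,   0,   0,   0,
         0]), array([-1.20000000e-01, -1.10000000e-01, -1.00000000e-01, -9.00000000e-02,
       -8.00000000e-02, -7.00000000e-02, -6.00000000e-02, -5.00000000e-02,
       -4.00000000e-02, -3.00000000e-02, -2.00000000e-02, -1.00000000e-02,
       -5.55111512e-17,  1.00000000e-02,  2.00000000e-02]))
[ 0.00243104 -0.00609524 -0.04865624] -0.03942277161319213
311 351
scene 1336 (array([73, 69, 70, 43, 27, 43, 53, 36,  7,  0,  0,  0,  0,  0]), array([-1.20000000e-01, -1.10000000e-01, -1.00000000e-01, -9.00000000e-02,
       -8.00000000e-02, -7.00000000e-02, -6.00000000e-02, -5.00000000e-02,
       -4.00000000e-02, -3.00000000e-02, -2.00000000e-02, -1.00000000e-02,
       -5.55111512e-17,  1.00000000e-02,  2.00000000e-02]))
[-0.00470258 -0.00026319 -0.04404952] -0.03627302601083607
```

View pics/s1.png

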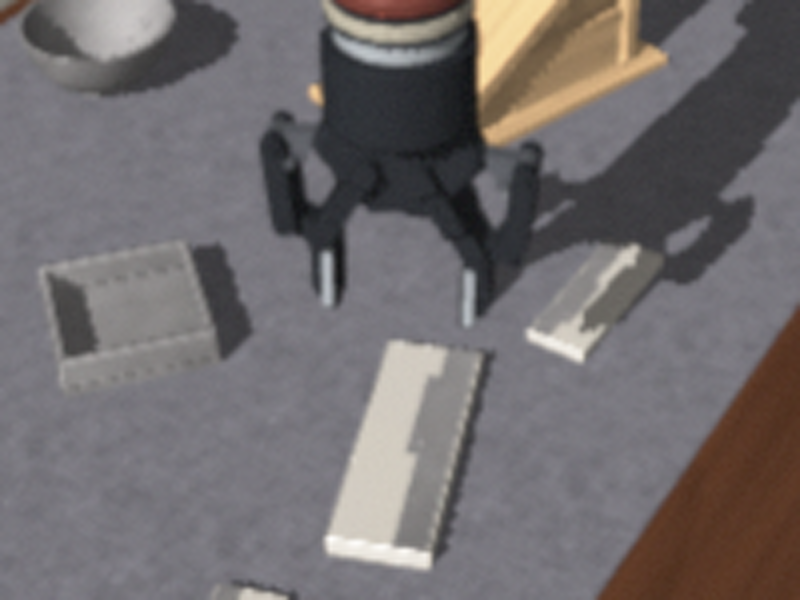

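All three cameras agree that the fingertips, at 64 mm opening, sit about 37 mm behind the reported TCP. The tool data and the pictures disagree, so I trust the pictures and go down in guarded steps.

>>> carry_out:
  steps:
    - [0, 0, 0, -0.002, -0.003, 0.02, 0.5]
    - [0, 0, 0, 0, 0, 0.025, 0.5]
    - [0, 0, 0, 0, 0, 0, 0.5]
    - [0, 0, 0, 0, 0, 0, 0.5]

```text
t: 3.55
tcp_pos: [0.4382, 0.2445, 0.0175]
eef_rot: [0.984, 0.178, 0.002, -0.001]
contact_force: [-0.5, 0.1, -0.7]
gripper_width: 0.0643
```

```bash
cat > tip.py <<'E'
from h import *
from rig import vision
def tips(n="wrist",save=None):
    s,p,R=pose();print("t",s["t"],"tcp",p.round(4),"w",s["gripper_width"].round(4),"F",s["contact_force"].round(1),"zax",R[:,2].round(3),"j",s["joint_positions"].round(2))
    c=vision.read_camera(n);W=cloud(c);L=(W-p)@R
    if save: cv2.imwrite(f"pics/{save}.png",c["pixels"][...,::-1]);np.savez(save+".npz",p=p,Rt=R,**c)
    return c,W,L,p,R
E
python3 - <<'E'
from tip import *
c,W,L,p,R=tips(save="w3")
m=(c["range_z"]>0)&(abs(L[...,1])<.014)&(abs(L[...,0])<.08)&(L[...,2]<-.02)&(c["pixels"].max(-1)<230)
q=L[m];k=q[q[:,2]>-.05];print(np.histogram(k[:,2],bins=np.arange(-.05,-.015,.005)))
print(k[:,2].max(),W[m][:,2].min())
m=(c["range_z"]>0)&(W[...,2]>.009)&(W[...,2]<.0145);
k,l,st,ce=cv2.connectedComponentsWithStats(m.astype(np.uint8))
for i in range(1,k):
    if st[i,4]>3000: print(st[i],[np.round(x,4) for x in cv2.minAreaRect(L[l==i][:,:2].astype(np.float32))])
E
```

```text
Traceback (most recent call last):
  File "tip.py", line 4, in tips
    s,p,R=pose();print("t",s["t"],"tcp",p.round(4),"w",s["gripper_width"].round(4),"F",s["contact_force"].round(1),"zax",R[:,2].round(3),"j",s["joint_positions"].round(2))
                                                       ^^^^^^^^^^^^^^^^^^^^^^^^
AttributeError: 'float' object has no attribute 'round'
```

```bash
sed -i 's/s\["gripper_width"\].round(4)/round(s["gripper_width"],4)/' tip.py
python3 - <<'E'
from tip import *
c,W,L,p,R=tips(save="w3")
m=(c["range_z"]>0)&(abs(L[...,1])<.014)&(abs(L[...,0])<.08)&(L[...,2]<-.02)&(W[...,2]>.03)
q=L[m];k=q[q[:,2]>-.05];print(np.histogram(k[:,2],bins=np.arange(-.05,-.015,.005)))
print(k[:,2].max(),W[m][:,2].min())
m=(c["range_z"]>0)&(W[...,2]>.008)&(W[...,2]<.0145);
k,l,st,ce=cv2.connectedComponentsWithStats(m.astype(np.uint8))
for i in range(1,k):
    if st[i,4]>3000: print(st[i],[np.round(x,4) for x in cv2.minAreaRect(L[l==i][:,:2].astype(np.float32))])
E
```

```text
t 3.55 tcp [0.4382 0.2445 0.0175] w 0.0643 F [-0.5  0.1 -0.7] zax [ 0.005  0.002 -1.   ] j [-0.3   0.69 -0.38  2.02  0.5   0.51 -0.68]
(array([567, 392, 114,   0,   0,   0,   0]), array([-0.05 , -0.045, -0.04 , -0.035, -0.03 , -0.025, -0.02 , -0.015]))
-0.03553770934976646 0.05286986905558374
[  268   148   103   232 21211] [array([0.0001, 0.0023]), array([0.1504, 0.0544]), np.float64(89.7926)]
```

>>> carry_out:
  steps:
    - [0, 0, 0, 0, 0.002, 0.02, 0.5]
    - [0, 0, 0, 0, 0, 0.015, 0.5]
    - [0, 0, 0, 0, 0, 0.005, 0.5]
    - [0, 0, 0, 0, 0, 0.003, 0.5]
    - [0, 0, 0, 0, 0, 0, 0.5]

```text
t: 4.22
tcp_pos: [0.4381, 0.2424, -0.0264]
eef_rot: [0.984, 0.178, 0.002, -0.0]
contact_force: [-0.0, -0.0, -0.4]
gripper_width: 0.0638
```

>>> carry_out:
  steps:
    - [0, 0, 0, 0, 0, 0.002, 0.5]
    - [0, 0, 0, 0, 0, 0.002, 0.5]
    - [0, 0, 0, 0, 0, 0, 0.3]
    - [0, 0, 0, 0, 0, 0, -0.2]
    - [0, 0, 0, 0, 0, 0, -0.2]
    - [0, 0, 0, 0, 0, 0, -0.2]
    - [0, 0, 0, 0, 0, 0, -0.2]
  grip_force: 60

```text
t: 5.1
tcp_pos: [0.4385, 0.2425, -0.0299]
eef_rot: [0.984, 0.178, 0.002, -0.0]
contact_force: [-0.9, -0.3, 5.3]
gripper_width: 0.0522
```

>>> carry_out:
  steps:
    - [0, 0, 0, 0, 0, -0.01, -0.2]
    - [0, 0, 0, 0, 0, -0.03, -0.2]
    - [0, 0, 0, 0, 0, -0.05, -0.2]
    - [0, 0, 0, 0, 0, -0.06, -0.2]
    - [0, 0, 0, 0, 0, -0.06, -0.2]
    - [0, 0, 0, 0, 0, 0, -0.2]
    - [0, 0, 0, 0, 0, 0, -0.2]

```text
t: 5.98
tcp_pos: [0.4365, 0.2408, 0.1787]
eef_rot: [0.984, 0.178, 0.0, 0.0]
contact_force: [0.3, -0.7, -2.6]
gripper_width: 0.0517
```

Run:
```python
from tip import *
c,W,L,p,R=tips(save="w4")
g=c["pixels"].astype(int)
m=(c["range_z"]>0)&(L[...,2]>-.07)&(L[...,2]<0)&(g.min(-1)>90)
k,l,st,ce=cv2.connectedComponentsWithStats(m.astype(np.uint8))
for i in range(1,k):
    if st[i,4]>1500:
        q=L[l==i];u,sv,v=np.linalg.svd(q-q.mean(0),full_matrices=False)
        print(st[i],[np.round(x,4) for x in cv2.minAreaRect(q[:,:2].astype(np.float32))],"z",np.percentile(q[:,2],[5,50,95]),v[2].round(3))
# stand: refine from this scene view too
```

```text
t 5.975 tcp [0.4365 0.2408 0.1787] w 0.0517 F [ 0.3 -0.7 -2.6] zax [ 0.001 -0.001 -1.   ] j [-0.16  0.46 -0.56  1.87  0.31  0.9  -0.51]
[  250   150   167   271 32729] [array([ 0.0059, -0.0071]), array([0.0669, 0.136 ]), np.float64(0.089)] z [-0.042082   -0.04095134 -0.03986103] [-0.019 -0.004 -1.   ]
```

View pics/w4.png

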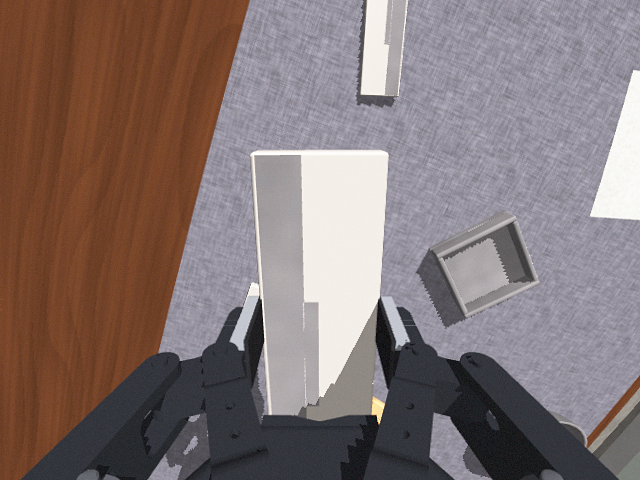

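The tile is held level and centred between the pads; its face (255-388, 152-415) is up and its underside is 29 mm behind the reported TCP. Next I refine the stand pose from both fixed cameras and measure the wing.

```bash
cat > stand.py <<'E'
from h import *
def fit(c,x0=(.5915,-.0684,np.radians(-109)),v=True):
    W=cloud(c);g=c["pixels"].astype(int);ok=c["range_z"]>0
    x=np.array(x0,float)
    for _ in range(8):
        R,o=seat(x[:2],x[2]);S=(W-o)@R
        m=ok&(abs(S[...,2])<.005)&(S[...,0]>-.072)&(S[...,0]<.165)&(abs(S[...,1])<.075)&(g[...,0]-g[...,2]>40)
        P=S[m];lo,hi=[],[]
        for b in np.arange(-.06,.14,.008):
            q=P[(P[:,0]>b)&(P[:,0]<b+.008),1]
            if len(q)>15: lo.append((b+.004,q.min()));hi.append((b+.004,q.max()))
        lo,hi=np.array(lo),np.array(hi)
        def rob(a):
            k=np.ones(len(a),bool)
            for _ in range(3):
                f=np.polyfit(a[k,0],a[k,1],1);r=abs(np.polyval(f,a[:,0])-a[:,1]);k=r<max(.0015,1.5*np.median(r))
            return f
        fl,fh=rob(lo),rob(hi);mid=(fl+fh)/2
        dz=np.median(P[:,2][P[:,0]<.07])
        x[2]+=mid[0];o2=o+R@np.array([0,mid[1],0]);x[:2]=o2[:2]
    top=[]
    for b in np.arange(-.05,.05,.008):
        q=P[(P[:,1]>b)&(P[:,1]<b+.008),0]
        if len(q): top.append(q.max())
    A=np.c_[P[:,:2],np.ones(len(P))];pl=np.linalg.lstsq(A,P[:,2],rcond=None)[0]
    if v: print("xy",x[:2].round(4),"yaw",np.degrees(x[2]).round(2),"width",(fh-fl)[1].round(4),"slopes",fl[0].round(3),fh[0].round(3),"dz",dz.round(4),"plane",pl.round(4),"top",np.round(sorted(top)[len(top)//2],4),"n",len(P))
    return x
if __name__=="__main__":
    for n in("scene0","side0"):
        c=dict(np.load(n+".npz"));fit(c)
        W=cloud(c);g=c["pixels"].astype(int)
        R,o=seat((.589,-.0695),np.radians(-109));S=(W-o)@R
        m=(c["range_z"]>0)&(S[...,2]>.03)&(S[...,2]<.09)&(abs(S[...,0]-.113)<.06)&(abs(S[...,1])<.06)&(g.max(-1)<90)
        Q=S[m];t=Q[Q[:,2]>.062];u,sv,v=np.linalg.svd(t[:,:2]-t[:,:2].mean(0),full_matrices=False)
        print(n,"wing z",np.percentile(Q[:,2],[50,95,99]),len(t),t.mean(0),"angle",np.degrees(np.arctan2(v[0,1],v[0,0])),cv2.minAreaRect(t[:,:2].astype(np.float32)))
        # ledge
        m=(c["range_z"]>0)&(S[...,2]>.008)&(S[...,2]<.016)&(S[...,0]<-.06)&(S[...,0]>-.1)&(abs(S[...,1])<.065)
        if m.sum()>20: print("ledge",m.sum(),np.percentile(S[m][:,0],[2,50,98]),np.percentile(S[m][:,1],[1,99]))
E
python3 stand.py
```

```text
xy [ 0.5934 -0.0691] yaw -108.74 width 0.118 slopes 0.0 -0.0 dz 0.0007 plane [-0.0003  0.0014  0.0006] top 0.151 n 2087
scene0 wing z [0.06698987 0.07826614 0.08125667] 157 [0.10764019 0.00555158 0.07268035] angle 94.59610333916184 ((0.10931691527366638, 0.004884611815214157), (0.018680058419704437, 0.07357389479875565), 5.351058483123779)
ledge 130 [-0.09001384 -0.08393099 -0.06555957] [-0.05542439  0.06024635]
xy [ 0.5895 -0.0677] yaw -109.24 width 0.12 slopes 0.003 -0.003 dz 0.0022 plane [0.0005 0.0139 0.0021] top 0.1512 n 2239
side0 wing z [0.06353622 0.07777679 0.07901597] 153 [ 0.10840089 -0.00201647  0.0733352 ] angle -85.87954966805782 ((0.10984107851982117, 0.00019223615527153015), (0.015688592568039894, 0.08198858797550201), 4.023350238800049)
ledge 101 [-0.08900174 -0.0839193  -0.07741503] [-0.06028062  0.06094759]
```

```bash
cat >> h.py <<'E'
def toolseat(Rs,phi=0):
    "tool rotation over the board, jaws turned phi (rad, ccw from above) from seat y"
    return Rs@Rn.from_rotvec([0,0,phi]).as_matrix()@np.array([[0,1,0],[1,0,0],[0,0,-1]],float)
E
python3 - <<'E'
from h import *
s,p,R=pose()
Rs,o=seat((.5915,-.0684),np.radians(-109));T=toolseat(Rs)
A=o+Rs@np.array([-.01,0,.10]);print(A)
Rm=R@Rn.from_rotvec(Rn.from_matrix(R.T@T).as_rotvec()*.5).as_matrix()
m=np.array([.54,.10,.26]);rows(p,R,m,Rm,5,-.2);rows(m,Rm,A,T,5,-.2)
E
```

```text
[ 0.61284072 -0.00642205  0.15117944]
[-0.058,-0.021,0.067,0.0105,0.0338,-0.0155,-0.2],
[-0.058,-0.021,0.067,0.0125,0.0338,-0.0138,-0.2],
[-0.058,-0.021,0.067,0.0145,0.0337,-0.0121,-0.2],
[-0.058,-0.021,0.067,0.0165,0.0333,-0.0105,-0.2],
[-0.058,-0.021,0.067,0.0185,0.0327,-0.0089,-0.2],
-- 5
[-0.058,-0.021,0.067,0.0162,0.0129,0.0267,-0.2],
[-0.058,-0.021,0.067,0.0175,0.0102,0.027,-0.2],
[-0.058,-0.021,0.067,0.0187,0.0074,0.0271,-0.2],
[-0.058,-0.021,0.067,0.0196,0.0045,0.0271,-0.2],
[-0.058,-0.021,0.067,0.0204,0.0016,0.0268,-0.2],
-- 5
```

>>> carry_out:
  steps:
    - [-0.058, -0.021, 0.067, 0.0105, 0.034, -0.0155, -0.2]
    - [-0.058, -0.021, 0.067, 0.0125, 0.034, -0.014, -0.2]
    - [-0.058, -0.021, 0.067, 0.0145, 0.034, -0.012, -0.2]
    - [-0.058, -0.021, 0.067, 0.0165, 0.033, -0.0105, -0.2]
    - [-0.058, -0.021, 0.067, 0.0185, 0.033, -0.009, -0.2]
    - [-0.058, -0.021, 0.067, 0.016, 0.013, 0.027, -0.2]
    - [-0.058, -0.021, 0.067, 0.0175, 0.01, 0.027, -0.2]
    - [-0.058, -0.021, 0.067, 0.0185, 0.0075, 0.027, -0.2]
    - [-0.058, -0.021, 0.067, 0.0195, 0.0045, 0.027, -0.2]
    - [-0.058, -0.021, 0.067, 0.0205, 0.0015, 0.027, -0.2]
    - [0, 0, 0, 0, 0, 0, -0.2]
    - [0, 0, 0, 0, 0, 0, -0.2]

```text
t: 7.52
tcp_pos: [0.6212, 0.0025, 0.1437]
eef_rot: [0.942, -0.158, -0.05, 0.293]
contact_force: [1.1, 0.7, -1.5]
gripper_width: 0.0518
```

Run:
```python
from tip import *
from stand import fit
c,W,L,p,R=tips(save="w5")
x0=(.5915,-.0684,np.radians(-109))
try: fit(c,x0)
except Exception as e: print(e)
Rs,o=seat(x0[:2],x0[2]);T=toolseat(Rs);print("rot err",Rn.from_matrix(R.T@T).as_rotvec().round(3),"tcp seat",((p-o)@Rs).round(4))
g=c["pixels"].astype(int)
m=(c["range_z"]>0)&(L[...,2]>-.055)&(L[...,2]<-.03)&(g.min(-1)>80)&(abs(L[...,0])<.03)
q=L[m];print("tile",len(q),q.min(0).round(4),q.max(0).round(4),np.median(q[:,2]))
S=(W-o)@Rs;mm=(c["range_z"]>0)&(abs(S[...,2])<.01)&(g[...,0]-g[...,2]>40);print(mm.sum(),[np.percentile(S[mm][:,i],[1,50,99]).round(4) for i in range(3)])
c,W,L,p,R=tips("side",save="s2")
u,v=proj(c,p)[0].astype(int)
cv2.imwrite("pics/s2c.png",cv2.resize(c["pixels"][v-110:v+90,u-130:u+130,::-1],None,fx=3,fy=3,interpolation=cv2.INTER_CUBIC))
```

```text
t 7.525 tcp [0.6212 0.0025 0.1437] w 0.0518 F [ 1.1  0.7 -1.5] zax [-0.186 -0.536 -0.824] j [-0.22  0.82 -0.15  1.35  0.57  1.42 -0.89]
xy [ 0.5387 -0.0502] yaw -108.58 width 0.0097 slopes 0.005 -0.005 dz 0.0008 plane [-0.002   0.0467  0.0008] top 0.1499 n 1534
rot err [-0.008  0.002  0.   ] tcp seat [-0.0235  0.005   0.1002]
tile 28736 [-0.03   -0.0757 -0.055 ] [ 0.03    0.0604 -0.0312] -0.041142850315510876
5412 [array([-0.1151, -0.1021,  0.1242]), array([-0.0631, -0.0266,  0.0601]), array([-0.0099, -0.0043,  0.0024])]
t 7.575 tcp [0.6217 0.0027 0.1448] w 0.052 F [-0.1  0.4 -0.9] zax [-0.184 -0.535 -0.824] j [-0.22  0.82 -0.15  1.35  0.58  1.42 -0.89]
```

View pics/w5.png

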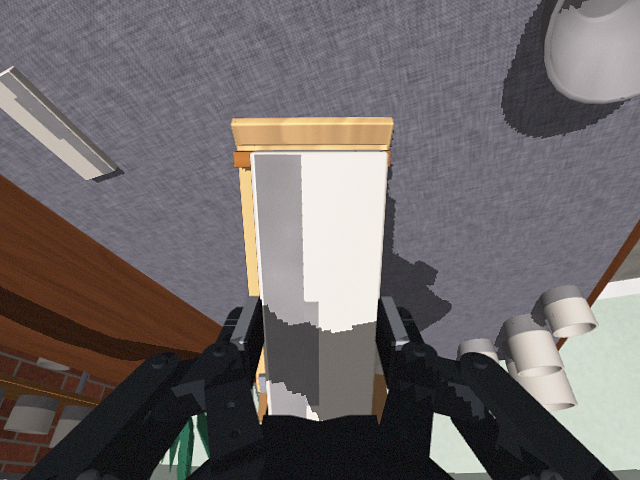

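The wrist view shows the base strip at (232-393, 118-150), the orange ledge ends at (234,158) and (392,158), and the tile between them, a little to the right. I measure the base strip and ledge ends in the seat frame.

Run:
```python
from h import *
c=dict(np.load("w5.npz"));W=cloud(c);Rs,o=seat((.5915,-.0684),np.radians(-109))
S=(W-o)@Rs;g=c["pixels"].astype(int);ok=c["range_z"]>0
# stand frame (horizontal)
Q=(W-[o[0],o[1],0])@Rn.from_euler('z',np.radians(-109)).as_matrix()
wood=ok&(g[...,0]-g[...,2]>40)
for v in(125,132,140,146,158,161):
    us=np.where(wood[v,200:430])[0]+200;a,b=us.min(),us.max()
    # subpixel ends
    print(v,a,b,"standframe L",Q[v,a+1].round(4),"R",Q[v,b-1].round(4),"seat L",S[v,a+1].round(4),"R",S[v,b-1].round(4))
for v in range(170,290,20):
    us=np.where(wood[v,235:262])[0]+235
    if len(us): print(v,us.min(),"board edge seat",S[v,us.min()+1].round(4))
```

```text
125 231 393 standframe L [-0.0866 -0.0648  0.0082] R [-0.0859  0.0623  0.0074] seat L [-0.1093 -0.0648 -0.0051] R [-0.1091  0.0623 -0.0062]
132 233 392 standframe L [-0.0804 -0.0644  0.0087] R [-0.0803  0.0622  0.0088] seat L [-0.1039 -0.0644 -0.0082] R [-0.1037  0.0622 -0.0081]
140 234 390 standframe L [-0.0723 -0.0652  0.0084] R [-0.0718  0.0621  0.0079] seat L [-0.0974 -0.0652 -0.0131] R [-0.0973  0.0621 -0.0137]
146 236 389 standframe L [-0.0762 -0.0608  0.0212] R [-0.0665  0.062   0.009 ] seat L [-0.0933 -0.0608 -0.0003] R [-0.0924  0.062  -0.0159]
158 234 390 standframe L [-0.0771 -0.0599  0.0367] R [-0.0768  0.0577  0.0365] seat L [-0.0851 -0.0599  0.0129] R [-0.085   0.0577  0.0125]
161 234 389 standframe L [-0.0757 -0.0599  0.0385] R [-0.1584  0.0317  0.1356] seat L [-0.0829 -0.0599  0.0135] R [-0.095   0.0317  0.1405]
170 239 board edge seat [-0.0746 -0.0595  0.0009]
190 240 board edge seat [-0.0583 -0.0599  0.0007]
210 242 board edge seat [-0.0416 -0.0593  0.0015]
230 244 board edge seat [-0.0241 -0.0589  0.0014]
250 245 board edge seat [-0.0055 -0.0595  0.0003]
270 247 board edge seat [ 0.0138 -0.0593 -0.0003]
```

>>> carry_out:
  steps:
    - [-0.008, 0, 0, -0.006, 0.0295, 0.01, -0.2]
    - [0, 0, 0, 0, 0, 0.03, -0.2]
    - [0, 0, 0, 0, 0, 0.03, -0.2]
    - [0, 0, 0, 0, 0, 0.029, -0.2]
    - [0, 0, 0, 0, 0, 0, -0.2]
    - [0, 0, 0, 0, 0, 0, -0.2]

```text
t: 8.38
tcp_pos: [0.5912, -0.0715, 0.0818]
eef_rot: [0.941, -0.158, -0.048, 0.296]
contact_force: [0.6, 0.6, -1.8]
gripper_width: 0.0522
```

```bash
cat > chk.py <<'E'
from tip import *
x0=(.5907,-.0681,np.radians(-109))   # incl. lateral -0.8 mm
Rs,o=seat(x0[:2],x0[2])
def st(n="wrist",save=None):
    c,W,L,p,R=tips(n,save);S=(W-o)@Rs
    print("rot err",Rn.from_matrix(R.T@toolseat(Rs)).as_rotvec().round(3),"tcp seat",((p-o)@Rs).round(4))
    return c,W,L,S,p,R
E
python3 - <<'E'
from chk import *
c,W,L,S,p,R=st(save="w6");g=c["pixels"].astype(int);ok=c["range_z"]>0
m=ok&(L[...,2]>-.05)&(L[...,2]<-.035)&(g.min(-1)>80)&(abs(L[...,0])<.028)&(L[...,1]<0)
q=S[m];A=np.c_[q[:,:2],np.ones(len(q))];print("face plane seat",np.linalg.lstsq(A,q[:,2],rcond=None)[0].round(4),"x min",q[:,0].min().round(4))
k=m&(S[...,0]<-.04)&(S[...,0]>-.06);print("y ext near low end",S[k][:,1].min(),S[k][:,1].max())
E
```

```text
t 8.375 tcp [ 0.5912 -0.0715  0.0818] w 0.0522 F [ 0.6  0.6 -1.8] zax [-0.183 -0.541 -0.821] j [-0.13  0.83 -0.12  1.55  0.64  1.21 -0.94]
rot err [-0.003 -0.003 -0.003] tcp seat [0.0064 0.0016 0.0038]
face plane seat [-0.0018 -0.0098  0.045 ] x min -0.0691
y ext near low end -0.02600293912799799 0.02836376822884445
```

>>> carry_out:
  steps:
    - [0, 0, 0, -0.0012, 0, 0.012, -0.2]
    - [0, 0, 0, 0, 0, 0.012, -0.2]
    - [0, 0, 0, 0, 0, 0.005, -0.2]
    - [0, 0, 0, 0, 0, 0, -0.2]
    - [0, 0, 0, 0, 0, 0, -0.2]

```text
t: 9.05
tcp_pos: [0.5833, -0.0885, 0.0563]
eef_rot: [0.94, -0.159, -0.049, 0.297]
contact_force: [-0.3, -0.1, -0.9]
gripper_width: 0.052
```

>>> carry_out:
  steps:
    - [0, 0, 0, 0, 0, 0.001, -0.2]
    - [0, 0, 0, 0, 0, 0.001, -0.2]
    - [0, 0, 0, 0, 0, 0, -0.2]

```text
t: 9.43
tcp_pos: [0.5834, -0.0886, 0.0561]
eef_rot: [0.941, -0.158, -0.049, 0.297]
contact_force: [-1.6, 3.3, 5.4]
gripper_width: 0.0522
```

Run:
```python
from chk import *
c,W,L,S,p,R=st(save="w7");g=c["pixels"].astype(int);ok=c["range_z"]>0
m=ok&(L[...,2]>-.05)&(L[...,2]<-.035)&(g.min(-1)>80)&(abs(L[...,0])<.028)&(L[...,1]<0)
q=S[m];A=np.c_[q[:,:2],np.ones(len(q))];print("face plane seat",np.linalg.lstsq(A,q[:,2],rcond=None)[0].round(4),"x min",q[:,0].min().round(4))
```

```text
t 9.425 tcp [ 0.5834 -0.0886  0.0561] w 0.0522 F [-1.6  3.3  5.4] zax [-0.186 -0.542 -0.819] j [-0.12  0.85 -0.11  1.59  0.67  1.15 -0.96]
rot err [-0.    -0.001 -0.003] tcp seat [ 0.007  -0.0002 -0.028 ]
face plane seat [ 0.0003 -0.0104  0.0133] x min -0.0906
```

>>> carry_out:
  steps:
    - [0, 0, 0, 0, -0.002, -0.0005, -0.2]
    - [0, 0, 0, 0, -0.002, 0, -0.2]
    - [0, 0, 0, 0, -0.002, 0, -0.2]
    - [0, 0, 0, 0, 0, 0, -0.2]

```text
t: 9.98
tcp_pos: [0.5858, -0.0852, 0.0532]
eef_rot: [0.94, -0.159, -0.048, 0.297]
contact_force: [-0.5, 1.1, 6.6]
gripper_width: 0.0523
```

>>> carry_out:
  steps:
    - [0, 0, 0, 0, -0.001, 0, -0.2]
    - [0, 0, 0, 0, 0, 0, -0.2]

```text
t: 10.22
tcp_pos: [0.5861, -0.0846, 0.0529]
eef_rot: [0.94, -0.159, -0.048, 0.298]
contact_force: [0.2, 1.6, 5.4]
gripper_width: 0.0519
```

>>> carry_out:
  steps:
    - [0, 0, 0, 0, -0.001, 0, -0.2]
    - [0, 0, 0, 0, -0.001, 0, -0.2]
    - [0, 0, 0, 0, 0, 0, -0.2]

```text
t: 10.6
tcp_pos: [0.5867, -0.0831, 0.0517]
eef_rot: [0.94, -0.159, -0.048, 0.297]
contact_force: [-0.4, 0.4, 6.2]
gripper_width: 0.0523
```

Run:
```python
from chk import *
c,W,L,S,p,R=st(save="w8");g=c["pixels"].astype(int);ok=c["range_z"]>0
s=pose()[0];print("F seat",(s["contact_force"]@Rs).round(2))
v,u=146,320
for u in(285,350):
    col=[(v,*S[v,u].round(4),*g[v,u]) for v in range(130,185,4)]
    print(u,*col,sep="\n")
```

```text
t 10.6 tcp [ 0.5867 -0.0831  0.0517] w 0.0523 F [-0.4  0.4  6.2] zax [-0.185 -0.544 -0.818] j [-0.12  0.86 -0.11  1.58  0.67  1.15 -0.97]
rot err [ 0.001 -0.003 -0.004] tcp seat [-0.0007  0.0011 -0.028 ]
F seat [ 3.1  -0.76  4.37]
285
(130, np.float64(-0.0842), np.float64(-0.0119), np.float64(0.0119), np.int64(195), np.int64(127), np.int64(63))
(134, np.float64(-0.0828), np.float64(-0.0119), np.float64(0.0129), np.int64(192), np.int64(122), np.int64(60))
(138, np.float64(-0.0814), np.float64(-0.0118), np.float64(0.0139), np.int64(194), np.int64(124), np.int64(63))
(142, np.float64(-0.0799), np.float64(-0.012), np.float64(0.0129), np.int64(184), np.int64(118), np.int64(59))
(146, np.float64(-0.0784), np.float64(-0.012), np.float64(0.0127), np.int64(74), np.int64(53), np.int64(39))
(150, np.float64(-0.0763), np.float64(-0.0128), np.float64(0.0053), np.int64(103), np.int64(94), np.int64(87))
(154, np.float64(-0.0753), np.float64(-0.0122), np.float64(0.0122), np.int64(237), np.int64(230), np.int64(226))
(158, np.float64(-0.074), np.float64(-0.0121), np.float64(0.0142), np.int64(158), np.
[... 1566 characters left out ...]
, np.int64(240), np.int64(234))
(162, np.float64(-0.0724), np.float64(0.0128), np.float64(0.0144), np.int64(244), np.int64(239), np.int64(232))
(166, np.float64(-0.0707), np.float64(0.013), np.float64(0.0132), np.int64(244), np.int64(240), np.int64(233))
(170, np.float64(-0.0692), np.float64(0.013), np.float64(0.0132), np.int64(245), np.int64(239), np.int64(233))
(174, np.float64(-0.0676), np.float64(0.0131), np.float64(0.0129), np.int64(244), np.int64(239), np.int64(233))
(178, np.float64(-0.066), np.float64(0.0131), np.float64(0.0126), np.int64(245), np.int64(240), np.int64(233))
(182, np.float64(-0.0645), np.float64(0.0131), np.float64(0.0129), np.int64(244), np.int64(239), np.int64(233))
```

>>> carry_out:
  steps:
    - [0, 0, 0, 0, -0.001, 0, -0.2]
    - [0, 0, 0, 0, -0.001, 0, -0.2]
    - [0, 0, 0, 0, 0, 0, -0.2]

```text
t: 11.02
tcp_pos: [0.5873, -0.0817, 0.0506]
eef_rot: [0.94, -0.159, -0.048, 0.298]
contact_force: [0.0, 1.2, 6.5]
gripper_width: 0.0519
```

Run:
```python
from chk import *
s,p,R=pose();print("F seat",(s["contact_force"]@Rs).round(2),((p-o)@Rs).round(4))
```

```text
F seat [ 2.77 -0.39  5.93] [-0.0026  0.0012 -0.028 ]
```

Friction only, so it is not at the ledge yet. I keep going.

>>> carry_out:
  steps:
    - [0, 0, 0, 0, -0.001, 0, -0.2]
    - [0, 0, 0, 0, -0.001, 0, -0.2]
    - [0, 0, 0, 0, 0, 0, -0.2]

```text
t: 11.4
tcp_pos: [0.5873, -0.0817, 0.0506]
eef_rot: [0.94, -0.159, -0.048, 0.299]
contact_force: [-1.1, -0.1, 9.6]
gripper_width: 0.0518
```

Run:
```python
from chk import *
c,W,L,S,p,R=st(save="w9");g=c["pixels"].astype(int)
s=pose()[0];print("F seat",(s["contact_force"]@Rs).round(2))
for v in range(134,160,2): print(v,S[v,350].round(4),g[v,350])
e=S[200,:,:];
k=(g[200].min(-1)>80)&(abs(S[200,:,2]-.013)<.006)&(abs(S[200,:,1])<.04);print("tile y ext",S[200][k][:,1].min(),S[200][k][:,1].max())
k=(abs(S[200,:,2])<.006)&(abs(S[200,:,1])<.08)&(g[200,:,0]-g[200,:,2]>40);print("board y ext",S[200][k][:,1].min(),S[200][k][:,1].max())
k=(abs(S[136,:,2]-.013)<.006)&(abs(S[136,:,1])<.08)&(g[136,:,0]-g[136,:,2]>40);print("ledge y ext",S[136][k][:,1].min(),S[136][k][:,1].max())
```

```text
t 11.4 tcp [ 0.5873 -0.0817  0.0506] w 0.0518 F [-1.1 -0.1  9.6] zax [-0.186 -0.547 -0.816] j [-0.13  0.87 -0.11  1.58  0.67  1.15 -0.97]
rot err [ 0.005 -0.002 -0.005] tcp seat [-0.0025  0.0012 -0.028 ]
F seat [ 6.54 -1.06  6.77]
134 [-0.0846  0.0129  0.0125] [190 122  61]
136 [-0.0839  0.0128  0.0132] [189 124  65]
138 [-0.0832  0.0128  0.0133] [187 122  61]
140 [-0.0825  0.0127  0.0145] [190 122  63]
142 [-0.0818  0.0128  0.0136] [187 120  60]
144 [-0.081   0.0129  0.0129] [179 117  51]
146 [-0.0803  0.0128  0.0146] [177 113  50]
148 [-0.0796  0.0129  0.0138] [175 112  50]
150 [-0.0787  0.013   0.0126] [111  76  50]
152 [-0.0781  0.0129  0.0138] [213 205 194]
154 [-0.0772  0.013   0.0127] [242 238 230]
156 [-0.0765  0.013   0.0129] [245 240 235]
158 [-0.0758  0.013   0.0133] [245 241 234]
tile y ext -0.025513513590721786 0.02738926711304269
board y ext -0.05928880183894607 0.058821814932429106
ledge y ext -0.05972541791803505 0.059019653197323614
```

>>> carry_out:
  steps:
    - [0, 0, 0, -0.001, 0.001, 0, -0.2]
    - [0, 0, 0, 0, 0, 0, -0.2]
    - [0, 0, 0, 0, 0, 0, 0.25]
    - [0, 0, 0, 0, 0, 0, 0.35]
    - [0, 0, 0, 0, 0, 0, 0.6]
    - [0, 0, 0, 0, 0, 0, 0.6]

```text
t: 12.2
tcp_pos: [0.5848, -0.0793, 0.0478]
eef_rot: [0.94, -0.158, -0.05, 0.297]
contact_force: [-1.0, 0.1, -0.1]
gripper_width: 0.0684
```

>>> carry_out:
  steps:
    - [0, 0, 0, 0, 0, -0.02, 0.6]
    - [0, 0, 0, 0, 0, -0.05, 0.6]
    - [0, 0, 0, 0, 0, -0.06, 0.6]
    - [0, 0, 0, 0, 0, -0.06, 0.6]
    - [0, 0, 0, 0, -0.03, 0, 0.6]
    - [0, 0, 0, 0, 0, 0, 0.6]
    - [0, 0, 0, 0, 0, 0, 0.6]

```text
t: 13.08
tcp_pos: [0.6283, 0.0452, 0.1864]
eef_rot: [0.94, -0.159, -0.05, 0.298]
contact_force: [-0.4, -0.6, 0.3]
gripper_width: 0.0685
```

Run:
```python
from chk import *
c,W,L,S,p,R=st(save="w10")
```

```text
t 13.075 tcp [0.6283 0.0452 0.1864] w 0.0685 F [-0.4 -0.6  0.3] zax [-0.189 -0.544 -0.817] j [-0.28  0.81 -0.15  1.24  0.55  1.56 -0.88]
rot err [ 0.003  0.002 -0.003] tcp seat [-0.0338 -0.0013  0.1597]
```

View pics/w10.png

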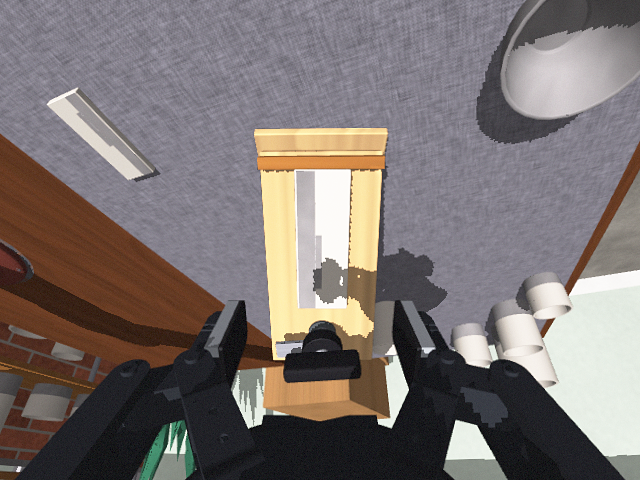

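The tile lies on the board against the ledge, at (295-350, 170-308). The wing is at (321,365), across the slope, with the tongue to the left at (290,348). I measure both.

Run:
```python
from chk import *
c=dict(np.load("w10.npz"));W=cloud(c);S=(W-o)@Rs;g=c["pixels"].astype(int);ok=c["range_z"]>0
box=np.zeros(ok.shape,bool);box[320:385,270:372]=1
m=ok&box&(g.max(-1)<110)&(S[...,2]>.035)&(S[...,2]<.1)&(abs(S[...,0]-.11)<.06)&(abs(S[...,1])<.05)
Q=S[m];print(len(Q),Q.min(0),Q.max(0),np.histogram(Q[:,2],bins=np.arange(.03,.1,.005)))
t=Q[Q[:,2]>np.percentile(Q[:,2],97)-.005];r=cv2.minAreaRect(t[:,:2].astype(np.float32));print("wing top",r,t[:,2].mean())
b=ok&(abs(S[...,2]-.013)<.005)&(g.min(-1)>60)&(abs(S[...,1])<.04)&(S[...,0]>-.085)&(S[...,0]<.08)&(abs(g[...,0]-g[...,2])<25)
k,l,st_,ce=cv2.connectedComponentsWithStats(b.astype(np.uint8));i=1+st_[1:,4].argmax();q=S[l==i];print("tile",cv2.minAreaRect(q[:,:2].astype(np.float32)),q[:,2].mean())
from stand import fit; fit(c,x0)
```

```text
2774 [ 0.08700144 -0.03802514  0.03500338] [0.11899565 0.03815057 0.07580263] (array([   0,  116,  451,  162,  235,  248,  262,  290, 1004,    6,    0,
          0,    0,    0]), array([0.03 , 0.035, 0.04 , 0.045, 0.05 , 0.055, 0.06 , 0.065, 0.07 ,
       0.075, 0.08 , 0.085, 0.09 , 0.095, 0.1  ]))
wing top ((0.10856372863054276, 0.0003321059048175812), (0.01590876840054989, 0.07582049071788788), 4.210326194763184) 0.07272064008323437
tile ((-0.004060655832290649, 0.0006235819309949875), (0.053759098052978516, 0.14922215044498444), 89.77606201171875) 0.013091452091794758
xy [ 0.5905 -0.068 ] yaw -108.79 width 0.1194 slopes 0.002 -0.002 dz 0.0009 plane [-0.0016  0.0013  0.001 ] top 0.1201 n 11307
```

Run:
```python
from chk import *
s,p,R=pose()
ph=np.radians(94.2)
for k in range(1):
    T=toolseat(Rs,ph);A=o+Rs@np.array([.1086,.0003,.08])
    rows(p,R,A,T,11,-.06)
```

```text
[0,0,-0.15,-0.0008,0.0129,0.0073,-0.06],
[0,0,-0.15,-0.0027,0.0126,0.0073,-0.06],
[0,0,-0.15,-0.0046,0.0121,0.0073,-0.06],
[0,0,-0.15,-0.0063,0.0112,0.0073,-0.06],
[0,0,-0.15,-0.0079,0.0102,0.0073,-0.06],
[0,0,-0.15,-0.0093,0.0089,0.0073,-0.06],
[0,0,-0.15,-0.0106,0.0074,0.0073,-0.06],
[0,0,-0.15,-0.0116,0.0057,0.0073,-0.06],
[0,0,-0.15,-0.0123,0.0039,0.0073,-0.06],
[0,0,-0.15,-0.0127,0.0021,0.0073,-0.06],
[0,0,-0.15,-0.0129,0.0001,0.0073,-0.06],
-- 11
```

>>> carry_out:
  steps:
    - [0, 0, -0.15, -0.001, 0.013, 0.0073, -0.06]
    - [0, 0, -0.15, -0.003, 0.0125, 0.0073, -0.06]
    - [0, 0, -0.15, -0.0045, 0.012, 0.0073, -0.06]
    - [0, 0, -0.15, -0.0065, 0.011, 0.0073, -0.06]
    - [0, 0, -0.15, -0.008, 0.01, 0.0073, -0.06]
    - [0, 0, -0.15, -0.0095, 0.009, 0.0073, -0.06]
    - [0, 0, -0.15, -0.0105, 0.0075, 0.0073, -0.06]
    - [0, 0, -0.15, -0.0115, 0.0055, 0.0073, -0.06]
    - [0, 0, -0.15, -0.0125, 0.004, 0.0073, -0.06]
    - [0, 0, -0.15, -0.0125, 0.002, 0.0073, -0.06]
    - [0, 0, -0.15, -0.013, 0, 0.0073, -0.06]
    - [0, 0, 0, 0, 0, 0, -0.06]

```text
t: 14.62
tcp_pos: [0.5657, -0.1063, 0.2027]
eef_rot: [0.756, 0.58, -0.252, 0.165]
contact_force: [-0.5, 0.3, 0.0]
gripper_width: 0.0402
```

>>> carry_out:
  steps:
    - [0, 0, 0, 0, 0, 0, -0.06]

```text
t: 14.75
tcp_pos: [0.5665, -0.1033, 0.2023]
eef_rot: [0.755, 0.582, -0.251, 0.165]
contact_force: [0.2, 0.0, -0.3]
gripper_width: 0.0407
```

```bash
cat > knob.py <<'E'
from chk import *
def knob(save):
    c,W,L,S,p,R=st(save=save);g=c["pixels"].astype(int);ok=c["range_z"]>0
    m=ok&(g.max(-1)<110)&(S[...,2]>.03)&(S[...,2]<.085)&(np.hypot(S[...,0]-.109,S[...,1])<.045)
    # exclude fingers (in tool frame)
    t=m&(S[...,2]>np.percentile(S[m][:,2],95)-.004)
    Q=L[t];r=cv2.minAreaRect(Q[:,:2].astype(np.float32));print("wing top, tool frame",r,"seat z",np.percentile(S[t][:,2],[5,50,95]))
    r=cv2.minAreaRect(S[t][:,:2].astype(np.float32));print("wing seat",r)
    f=ok&(abs(L[...,1])<.013)&(abs(L[...,0])<.045)&(abs(L[...,0])>.012)&(S[...,2]>.076);
    if f.any(): print("finger tip L z max",np.percentile(L[f][:,2],99.5))
if __name__=="__main__":
    import sys;knob(sys.argv[1])
E
python3 knob.py w11
```

```text
t 14.75 tcp [ 0.5665 -0.1033  0.2023] w 0.0407 F [ 0.2  0.  -0.3] zax [-0.187 -0.542 -0.819] j [ 0.13  0.7  -0.52  1.53  0.79  1.49  0.7 ]
rot err [-0.     0.     1.645] tcp seat [ 0.1067 -0.0114  0.0807]
wing top, tool frame ((-0.003760121762752533, 0.010471289977431297), (0.015894809737801552, 0.07529300451278687), 0.008578228764235973) seat z [0.071087   0.07322255 0.07438465]
wing seat ((0.10968434065580368, -0.0006633251905441284), (0.015894807875156403, 0.0752933993935585), 4.229924201965332)
finger tip L z max -0.035594050936951824
```

View pics/w11.png

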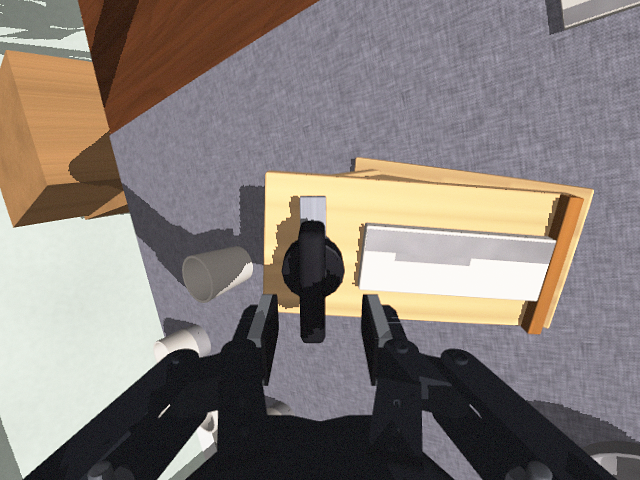

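The wing at (313,280) is parallel to the jaws, with the tongue up at (313,208). I centre on it and go down.

>>> carry_out:
  steps:
    - [0, 0, 0, -0.004, 0.0105, 0, -0.06]
    - [0, 0, 0, 0, 0, 0.03, -0.06]
    - [0, 0, 0, 0, 0, 0.02, -0.06]
    - [0, 0, 0, 0, 0, 0.01, -0.06]
    - [0, 0, 0, 0, 0, 0.006, -0.06]
    - [0, 0, 0, 0, 0, 0, -0.06]

```text
t: 15.55
tcp_pos: [0.5638, -0.1448, 0.15]
eef_rot: [0.755, 0.583, -0.251, 0.165]
contact_force: [-0.3, 0.6, -0.8]
gripper_width: 0.04
```

```bash
python3 knob.py w12
```

```text
t 15.55 tcp [ 0.5638 -0.1448  0.15  ] w 0.04 F [-0.3  0.6 -0.8] zax [-0.187 -0.542 -0.819] j [ 0.19  0.74 -0.49  1.61  0.85  1.38  0.67]
rot err [-0.    -0.     1.647] tcp seat [ 0.1096 -0.0005  0.0148]
wing top, tool frame ((0.0006348714232444763, -0.00013527460396289825), (0.06722056865692139, 0.02392681874334812), 0.01259599532932043) seat z [0.07865395 0.08315138 0.08488413]
wing seat ((0.10900498926639557, -0.0006884336471557617), (0.06722058355808258, 0.02392633818089962), 4.377682209014893)
finger tip L z max -0.061762592107958786
```

>>> carry_out:
  steps:
    - [0, 0, 0, 0, 0, 0, -0.5]
    - [0, 0, 0, 0, 0, 0, -0.8]
    - [0, 0, 0, 0, 0, 0, -0.8]
    - [0, 0, 0, 0, 0, 0, -0.8]
  grip_force: 30

```text
t: 16.1
tcp_pos: [0.5639, -0.1451, 0.151]
eef_rot: [0.755, 0.583, -0.251, 0.166]
contact_force: [0.2, 0.2, 6.4]
gripper_width: 0.0157
```

>>> carry_out:
  steps:
    - [0, 0, -0.1, 0, 0, 0, -0.8]
    - [0, 0, -0.15, 0, 0, 0, -0.8]
    - [0, 0, -0.15, 0, 0, 0, -0.8]
    - [0, 0, -0.15, 0, 0, 0, -0.8]
    - [0, 0, -0.15, 0, 0, 0, -0.8]
    - [0, 0, -0.15, 0, 0, 0, -0.8]
    - [0, 0, -0.15, 0, 0, 0, -0.8]
    - [0, 0, -0.1, 0, 0, 0, -0.8]
    - [0, 0, 0, 0, 0, 0, -0.8]
    - [0, 0, 0, 0, 0, 0, -0.8]

```text
t: 17.35
tcp_pos: [0.564, -0.1462, 0.1512]
eef_rot: [0.339, 0.891, -0.302, 0.01]
contact_force: [1.3, -1.8, 6.7]
gripper_width: 0.0157
```

```bash
python3 knob.py w13
```

```text
t 17.35 tcp [ 0.564  -0.1462  0.1512] w 0.0157 F [ 1.3 -1.8  6.7] zax [-0.186 -0.545 -0.818] j [ 0.3   0.8  -0.71  1.6   0.95  1.49  1.69]
rot err [0.003 0.003 2.746] tcp seat [0.1113 0.0002 0.0151]
wing top, tool frame ((0.0006327740848064423, 0.00028323661535978317), (0.02344498597085476, 0.04195092245936394), 89.34224700927734) seat z [0.07925786 0.08297105 0.08424995]
wing seat ((0.1106320321559906, -0.00036762654781341553), (0.04195104539394379, 0.02344219572842121), 67.99292755126953)
finger tip L z max -0.06298108409722987
```

>>> carry_out:
  steps:
    - [0, 0, 0, 0, 0, 0, -0.3]
    - [0, 0, 0, 0, 0, 0, -0.06]
    - [0, 0, 0, 0, 0, 0, -0.06]
    - [0, 0, 0, 0, 0, -0.03, -0.06]
    - [0, 0, 0, 0, 0, -0.03, -0.06]
    - [0, 0, 0, 0, 0, 0, -0.06]
    - [0, 0, 0, 0, 0, 0, -0.06]

```text
t: 18.27
tcp_pos: [0.5742, -0.1132, 0.1983]
eef_rot: [0.339, 0.891, -0.301, 0.009]
contact_force: [-1.0, 0.2, -1.3]
gripper_width: 0.0402
```

```bash
python3 knob.py w14
python3 - <<'E'
from chk import *
c=dict(np.load("w14.npz"));S=(cloud(c)-o)@Rs;g=c["pixels"].astype(int)
m=(g.max(-1)<110)&(S[...,2]>.03)&(S[...,2]<.085)&(np.hypot(S[...,0]-.109,S[...,1])<.045)
print(np.histogram(S[m][:,2],bins=np.arange(.03,.09,.004)))
E
```

```text
t 18.275 tcp [ 0.5742 -0.1132  0.1983] w 0.0402 F [-1.   0.2 -1.3] zax [-0.188 -0.543 -0.818] j [ 0.25  0.76 -0.73  1.51  0.9   1.59  1.73]
rot err [-1.000e-03  2.000e-03  2.748e+00] tcp seat [ 0.11   -0.0009  0.0735]
wing top, tool frame ((-0.0009023649618029594, -0.00010355561971664429), (0.01571531966328621, 0.07473881542682648), 0.6550695300102234) seat z [0.06299083 0.06517832 0.06631084]
wing seat ((0.11049462109804153, -0.00013934634625911713), (0.015715165063738823, 0.07474128901958466), 66.78030395507812)
finger tip L z max -0.035862959628297796
(array([  83, 1336,   26,   37,   32,   38,   44,  106, 2548,  363,    0,
          0,    0,    0]), array([0.03 , 0.034, 0.038, 0.042, 0.046, 0.05 , 0.054, 0.058, 0.062,
       0.066, 0.07 , 0.074, 0.078, 0.082, 0.086]))
```

The knob dropped about 8 mm when let go (wing top 73.2 to 65.2 mm), so the thread has clicked. I regrip it and turn it forwards, following the thread down.

>>> carry_out:
  steps:
    - [0, 0, 0, -0.001, 0, 0.03, -0.06]
    - [0, 0, 0, 0, 0, 0.02, -0.06]
    - [0, 0, 0, 0, 0, 0.01, -0.06]
    - [0, 0, 0, 0, 0, 0.0055, -0.06]
    - [0, 0, 0, 0, 0, 0, -0.06]
    - [0, 0, 0, 0, 0, 0, -0.5]
    - [0, 0, 0, 0, 0, 0, -0.8]
    - [0, 0, 0, 0, 0, 0, -0.8]
    - [0, 0, 0, 0, 0, 0, -0.8]

```text
t: 19.45
tcp_pos: [0.5642, -0.148, 0.1464]
eef_rot: [0.339, 0.892, -0.3, 0.01]
contact_force: [1.9, 1.6, 3.6]
gripper_width: 0.0157
```

>>> carry_out:
  steps:
    - [0, 0, 0.1, 0, 0, 0.0002, -0.8]
    - [0, 0, 0.15, 0, 0, 0.0002, -0.8]
    - [0, 0, 0.15, 0, 0, 0.0002, -0.8]
    - [0, 0, 0.15, 0, 0, 0.0002, -0.8]
    - [0, 0, 0.15, 0, 0, 0.0002, -0.8]
    - [0, 0, 0.15, 0, 0, 0.0003, -0.8]
    - [0, 0, 0.15, 0, 0, 0.0003, -0.8]
    - [0, 0, 0.15, 0, 0, 0.0003, -0.8]
    - [0, 0, 0.15, 0, 0, 0.0003, -0.8]
    - [0, 0, 0.15, 0, 0, 0.0003, -0.8]
    - [0, 0, 0.15, 0, 0, 0.0003, -0.8]
    - [0, 0, 0.15, 0, 0, 0.0003, -0.8]

```text
t: 20.95
tcp_pos: [0.5639, -0.1496, 0.1455]
eef_rot: [0.902, 0.31, -0.184, 0.238]
contact_force: [0.9, 3.0, 10.1]
gripper_width: 0.0152
```

Run:
```python
from chk import *
s,p,R=pose();print(s["joint_positions"].round(2),(s["contact_force"]@Rs).round(1),(s["ft_torque"]@Rs).round(2),((p-o)@Rs).round(4),Rn.from_matrix(R.T@toolseat(Rs)).as_rotvec().round(3))
```

```text
[ 0.12  0.73 -0.36  1.62  0.79  1.31  0.07] [ 3.2 -0.1 10.1] [-0.16 -0.24  0.3 ] [0.1107 0.0012 0.0085] [ 0.002 -0.003  0.992]
```

>>> carry_out:
  steps:
    - [0, 0, 0, 0, 0, 0, -0.3]
    - [0, 0, 0, 0, 0, 0, -0.06]
    - [0, 0, 0, 0, 0, -0.03, -0.06]
    - [0, 0, 0, 0, 0, -0.03, -0.06]
    - [0, 0, 0, 0, 0, 0, -0.06]
    - [0, 0, 0, 0, 0, 0, -0.06]

```text
t: 21.7
tcp_pos: [0.573, -0.1187, 0.1913]
eef_rot: [0.901, 0.312, -0.187, 0.237]
contact_force: [-0.7, -0.4, -0.5]
gripper_width: 0.0402
```

```bash
python3 knob.py w15
python3 - <<'E'
from chk import *
c=dict(np.load("w15.npz"));S=(cloud(c)-o)@Rs;g=c["pixels"].astype(int)
m=(g.max(-1)<110)&(S[...,2]>.02)&(S[...,2]<.085)&(np.hypot(S[...,0]-.109,S[...,1])<.045)
print(np.histogram(S[m][:,2],bins=np.arange(.02,.09,.004)))
E
```

```text
t 21.7 tcp [ 0.573  -0.1187  0.1913] w 0.0402 F [-0.7 -0.4 -0.5] zax [-0.189 -0.543 -0.818] j [ 0.08  0.69 -0.38  1.53  0.74  1.42  0.11]
rot err [0.    0.003 0.998] tcp seat [ 0.1106 -0.0003  0.0645]
wing top, tool frame ((0.0012327050790190697, -0.0008194521069526672), (0.015720976516604424, 0.07548839598894119), 0.21759313344955444) seat z [0.06025523 0.06226434 0.06346098]
wing seat ((0.10913468897342682, -0.00032500550150871277), (0.07548991590738297, 0.015719886869192123), 56.971534729003906)
finger tip L z max -0.035491127820622526
(array([  35,   43,  329, 1132,   15,   33,   47,   43,   45,  251, 2933,
         24,    0,    0,    0,    0,    0]), array([0.02 , 0.024, 0.028, 0.032, 0.036, 0.04 , 0.044, 0.048, 0.052,
       0.056, 0.06 , 0.064, 0.068, 0.072, 0.076, 0.08 , 0.084, 0.088]))
```

View pics/w15.png

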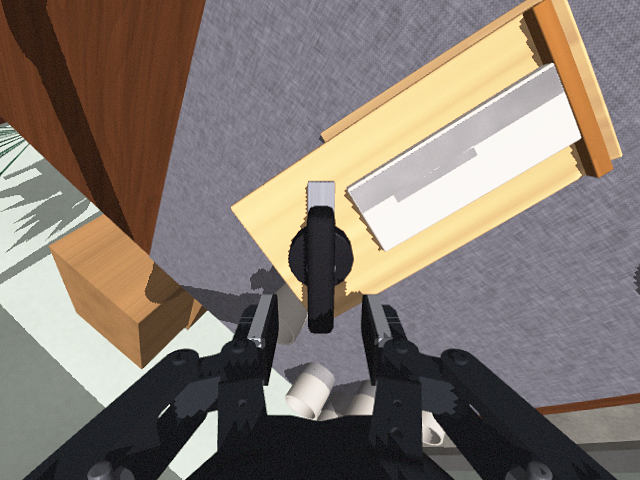

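The thread is engaged: the wing sank 2.9 mm as expected. The tongue at (320,195) is swinging towards the tile. I regrip a bit higher and finish to the stop.

>>> carry_out:
  steps:
    - [0, 0, 0, 0.001, -0.001, 0.03, -0.06]
    - [0, 0, 0, 0, 0, 0.02, -0.06]
    - [0, 0, 0, 0, 0, 0.006, -0.06]
    - [0, 0, 0, 0, 0, 0, -0.06]
    - [0, 0, 0, 0, 0, 0, -0.5]
    - [0, 0, 0, 0, 0, 0, -0.8]
    - [0, 0, 0, 0, 0, 0, -0.8]
    - [0, 0, 0, 0, 0, 0, -0.8]

```text
t: 22.75
tcp_pos: [0.563, -0.1469, 0.147]
eef_rot: [0.901, 0.311, -0.186, 0.237]
contact_force: [-3.4, 0.9, 5.5]
gripper_width: 0.0153
```

>>> carry_out:
  steps:
    - [0, 0, 0.1, 0, 0, 0.0003, -0.8]
    - [0, 0, 0.15, 0, 0, 0.0003, -0.8]
    - [0, 0, 0.15, 0, 0, 0.0003, -0.8]
    - [0, 0, 0.15, 0, 0, 0.0003, -0.8]
    - [0, 0, 0.15, 0, 0, 0.0003, -0.8]
    - [0, 0, 0.15, 0, 0, 0.0003, -0.8]
    - [0, 0, 0.1, 0, 0, 0, -0.8]
    - [0, 0, 0.06, 0, 0, 0, -0.8]
    - [0, 0, 0, 0, 0, 0, -0.8]

```text
t: 23.88
tcp_pos: [0.5646, -0.1466, 0.1455]
eef_rot: [0.94, -0.163, -0.046, 0.297]
contact_force: [-1.9, 2.0, 5.5]
gripper_width: 0.0156
```

Run:
```python
from chk import *
s,p,R=pose();print(s["joint_positions"].round(2),(s["contact_force"]@Rs).round(1),(s["ft_torque"]@Rs).round(2),((p-o)@Rs).round(4),Rn.from_matrix(R.T@toolseat(Rs)).as_rotvec().round(3))
```

```text
[-0.01  0.7  -0.14  1.62  0.68  1.22 -0.84] [ 2.1 -2.4  5.3] [-0.32  0.19  0.14] [0.1083 0.0009 0.0103] [-0.001 -0.003 -0.012]
```

>>> carry_out:
  steps:
    - [0, 0, 0.04, 0, 0, 0, -0.8]
    - [0, 0, 0.04, 0, 0, 0, -0.8]
    - [0, 0, 0, 0, 0, 0, -0.8]

```text
t: 24.25
tcp_pos: [0.5646, -0.1469, 0.1456]
eef_rot: [0.933, -0.198, -0.034, 0.299]
contact_force: [-0.7, 1.3, 6.5]
gripper_width: 0.0155
```

Run:
```python
from chk import *
s,p,R=pose();print((s["contact_force"]@Rs).round(1),(s["ft_torque"]@Rs).round(2),((p-o)@Rs).round(4),Rn.from_matrix(R.T@toolseat(Rs)).as_rotvec().round(3))
```

```text
[ 2.9 -1.1  5.9] [-0.16  0.    0.86] [0.1084 0.001  0.0102] [-0.    -0.004 -0.089]
```

Axial torque rose from 0.14 to 0.86 Nm, so it is at the stop. I let go and back away.

>>> carry_out:
  steps:
    - [0, 0, 0, 0, 0, 0, -0.4]
    - [0, 0, 0, 0, 0, 0, -0.06]
    - [0, 0, 0, 0, 0, 0, -0.06]
    - [0, 0, 0, 0, 0, -0.03, -0.06]
    - [0, 0, 0, 0, 0, -0.05, -0.06]
    - [0, 0, 0, 0, -0.02, -0.05, -0.06]
    - [0, 0, 0, 0, -0.03, 0, 0]
    - [0, 0, 0, 0, 0, 0, 0]
    - [0, 0, 0, 0, 0, 0, 0]

```text
t: 25.38
tcp_pos: [0.6047, -0.042, 0.2221]
eef_rot: [0.932, -0.201, -0.036, 0.3]
contact_force: [0.9, 0.6, 0.5]
gripper_width: 0.0428
```

```bash
python3 knob.py w16
python3 - <<'E'
from chk import *
c=dict(np.load("w16.npz"));S=(cloud(c)-o)@Rs;g=c["pixels"].astype(int);ok=c["range_z"]>0
b=ok&(abs(S[...,2]-.013)<.005)&(g.min(-1)>50)&(abs(S[...,1])<.04)&(S[...,0]>-.085)&(S[...,0]<.08)&(abs(g[...,0]-g[...,2])<25)
k,l,st_,ce=cv2.connectedComponentsWithStats(b.astype(np.uint8));i=1+st_[1:,4].argmax();q=S[l==i];print("tile",cv2.minAreaRect(q[:,:2].astype(np.float32)),q[:,2].mean())
a=ok&(S[...,2]>.016)&(S[...,2]<.026)&(abs(S[...,1])<.03)&(S[...,0]>.05)&(S[...,0]<.1);q=S[a];print("tongue",len(q),q.min(0),q.max(0),np.median(q,0))
E
```

```text
t 25.375 tcp [ 0.6047 -0.042   0.2221] w 0.0428 F [0.9 0.6 0.5] zax [-0.189 -0.544 -0.818] j [-0.16  0.71 -0.15  1.36  0.58  1.5  -0.89]
rot err [ 0.003  0.001 -0.094] tcp seat [0.0604 0.0047 0.1373]
wing top, tool frame ((0.00026707444339990616, 0.048367228358983994), (0.07564287632703781, 0.015849854797124863), 84.43794250488281) seat z [0.05857394 0.06074567 0.06191534]
wing seat ((0.10879005491733551, 0.0003743330016732216), (0.07563990354537964, 0.015849987044930458), 0.19041699171066284)
finger tip L z max -0.03550964782087529
tile ((-0.0037319064140319824, 0.0005814563482999802), (0.05376777425408363, 0.1498023122549057), 89.85755920410156) 0.013247766460962372
tongue 484 [ 0.05881016 -0.01893083  0.01601248] [0.09980203 0.02012241 0.02581709] [0.06985021 0.00146803 0.01910743]
```

View pics/w16.png

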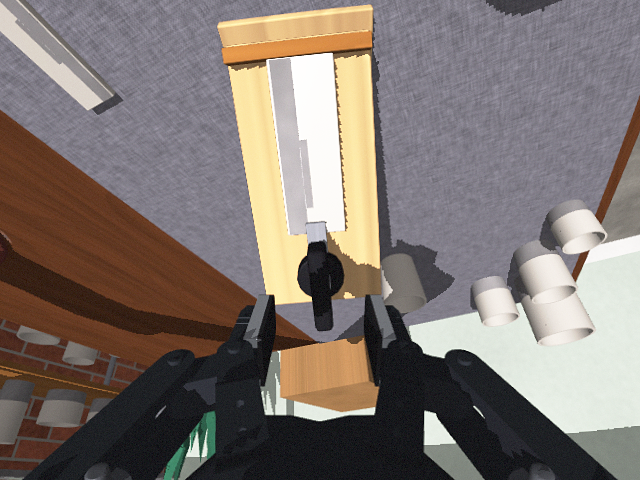

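The tongue at (316,230) covers the tile's upper end. The wing is 0.2° off straight down the slope, the tile hasn't moved, and the robot is clear. I hand in.

```bash
python3 -c "
from rig import workorder;print(workorder.finish_job())"
```

```text
the job is handed in; nothing more can be done
None
```

The job is done and handed in at about 25 s of the 70 s allowed. I laid the 150 × 54 mm tile face up on the stand. Then I turned the knob back about 1.1 rad until it clicked and dropped about 8 mm, and forwards to the stop in two grips.

**Last checks:**
- **Tile:** it is against the ledge, about 0.6 mm off centre, and did not move while I turned the knob.
- **Knob:** the wing is 0.2° from straight down the slope. It sank a further 4.4 mm after the click, as the thread should, and the axial torque rose to 0.86 Nm at the stop.
- **Tongue:** it covers the tile's upper end.
- **Robot:** the gripper is open and clear, and every contact force I read stayed at about 10 N or less.

**Did not agree or not checked:**
- **TCP:** all three cameras showed the fingertips about 30 to 37 mm behind the reported TCP. I worked from the cameras with guarded contact, and the contacts bore that out.
- **Stand position:** the two fixed cameras differed by about 4 mm on where the stand is. I used the wrist camera for the final placing.
- **Dish, beaker and bowl:** I never went near them, but I did not measure them again at the end.

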